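Pack the wedge-shaped cheese boxes head to tail in the fridge tray

ROBOT

A 6-joint arm with a two-finger parallel gripper is mounted at the origin on a cart in front of the work surface, level with it; the furniture and walls round the work are solid. World frame = base frame: x ahead of the robot, y to its left, z up, the work surface at z = 0. Lengths are in m, angles in rad, forces in N, time in s.
With the tool pointing down it reaches from about 0.275 to 0.75 m from the base axis. Payload 10.2 kg.
Tool frame: the origin (TCP) lies midway between the tips of the shut fingers; the grasp point (between the pads) lies 19 mm behind it; z points along the fingers, y is the line along which they close (so a half turn about z gives the same grasp; the last joint's range is limited). The gripper opens to 88 mm and grips with 3 to 60 N. Pads are 18 mm wide; open, the fingers measure 123 mm over their backs; the gripper's body (75 mm by 187 mm) begins 45 mm behind the grasp point.
Start: joints at [-1.571, 0.313, 1.498, -0, 1.331, -0.223], TCP at [0.116, -0.512, 0.239] pointing down, gripper open.
Joint ranges: [-2.94, 2.94], [-0.97, 2.17], [0.19, 2.56], [-1.23, 4.37], [0.02, 3.11], [-2.88, 2.88]. Speed limits (rad/s): [2.39, 2.39, 3.01, 3.14, 3.14, 3.14].

INTERFACE

Orientations are given as [roll, pitch, yaw] about the fixed x, y, z axes, in that order (R = Rz(yaw) Ry(pitch) Rx(roll)).
In Python, from station import robot gives the robot as it stands.
- The arm moves only by the tool send_rows, never from a script. Its argument "series" is a list of rows, each a list of 7 numbers: the shift along the world's x, y, z in m, then the turn, a rotation vector about the world's x, y, z in rad, then the opening, from 0 (shut) to 1 (fully open). A call has 1 to 5 rows; each row shifts and turns the commanded pose from where the row before left it; what a row does not reach is not made up. A row lasts 1/12 s, in which the tool goes at most 41.7 mm and 7.16 degrees, less where a joint would pass 70% of its speed; a pose out of reach is approached as far as the arm can. A call with a gripper value outside its range is refused whole. The fingers move at their own pace and stop on an object; "force" is the grip in N (left out, the last holds). Time passes only in rows, so rows that do not move let the fingers close. It gives the time, the measured TCP pose, the force, the opening and the grip force at its end, in the units of the state.
- robot.read_state(): the state, without advancing time (a new reading comes with each control period).
- robot.capture(name): name is "scene" or "top" or "wrist"; returns a dict with "frame" (420x560x3 uint8, red, green, blue), "intrinsics" (3x3 intrinsics, pixels), "k1" (the pictures are not rectified: a ray, as slopes to the right and down, at radius r is drawn at 1 + k1 r^2 times it, then the intrinsics apply), "origin" and "rotation" of the camera in the world. Camera axes: x right, y up, looking along -z (the intrinsics and any distortion apply to the point x, -y, -z); pixel columns grow to the right and rows downward; lengths in m; the calibration is good to about 2 mm. A picture is of the moment at which its call begins. There is no depth.
- robot.finish_job(): hands the job in; it is judged then, once.
The state is a dict: "clock": time; "q": joint angles; "joint_velocities": joint speeds; "joint_efforts": joint torques, N m; "ee_pos": TCP position; "tool_rot": TCP orientation; "contact_force": force on the tool from outside, world axes, zero at the start; "torque": the same for the moment, N m; "opening": finger opening in m; "grip_force": force on a finger pad.
Only numpy, scipy, OpenCV 4.12 (cv2) and the standard library are available. Lean on these libraries where they do the work, as an engineer would, in place of code of your own. Each camera call takes 0.05 s, during which the arm holds its last target. There are 200 camera calls.

TASK

Somebody left the little red pot and the pink scrub brush in the blue fridge tray: take them out first and put both on the little wooden board, the pot upright and the brush bristles down. Then pack all the yellow wedge-shaped cheese boxes into the tray, flat on its floor and lengthwise across it, in one close row side by side and alternately head to tail, so that each narrow end lies next to its neighbour's wide end and together they fill a rectangle. Leave everything else where it stands.

Things in the scene. Friction and masses are not known exactly. Their poses are not given: they have to be found in the camera images.
- tray: fixed shallow blue plastic fridge tray with straight walls; outside 118 (x) x 226 (y) mm, inside 108 (x) x 216 (y) mm, walls 5 mm thick, floor 4 mm thick, rim 22 mm above the worktop. Origin: centre of its underside, on the worktop; the long side (along which the row runs) is its y, the short side its x, z up
- board: fixed small wooden board, 120 (x) x 160 (y) x 12 mm thick. (Wall cupboards hang from 440 mm above the worktop behind it and at the far right: keep the wrist low there.) Origin: centre of its underside, on the worktop; long side along its y, z up
- red_pot_mid (a point): little red pot with a black lid (fixed on), round, 49 mm across at its widest, 42 mm tall, 0.05 kg, standing upright; take it by its red body, the lower 30 mm. Point: on its axis, 21 mm above its foot; z up along the pot. It starts in the tray
- brush_mid (a point): pink scrub brush, 110 mm long (its y), 36 mm wide (its x), 31 mm high, 0.05 kg, lying bristles down; the pink back, the full 36 mm wide, is its upper half. Point: its centre, 15 mm above its underside; z up. It starts in the tray
- cheese1_grip (a point): grip bar of a cheese box (see cheese1): orange, upright in the middle of the lid, 12 mm thick (along the box's x), 30 mm long (along y), rising 28 mm above the lid to 64 mm above the box's underside; take the box by it, across the 12 mm. Point: middle of the bar, 50 mm above the underside; x towards the narrow end, z up
- cheese1_tip (a point): middle of the narrow end face of cheese1, 18 mm above its underside, 47.5 mm from cheese1_grip along x
- cheese1: closed yellow plastic cheese box with an orange lid, lying flat; from above a symmetrical wedge: 95 mm long (x), 48 mm wide at one end (-x), tapering straight to 20 mm at the other (+x); 36 mm high without the bar; about 0.16 kg. Origin: centre of its underside, 50 mm under cheese1_grip. Four or five of the five boxes are present
- cheese2_grip (a point): grip bar of another cheese box, the same as cheese1 in all respects; point and axes as there; may be absent
- cheese2_tip (a point): middle of the narrow end face of cheese2, 18 mm above its underside, 47.5 mm from cheese2_grip along x
- cheese2: another cheese box like cheese1; origin at the centre of its underside; may be absent
- cheese3_grip (a point): grip bar of another cheese box, the same as cheese1 in all respects; point and axes as there; may be absent
- cheese3_tip (a point): middle of the narrow end face of cheese3, 18 mm above its underside, 47.5 mm from cheese3_grip along x
- cheese3: another cheese box like cheese1; origin at the centre of its underside; may be absent
- cheese4_grip (a point): grip bar of another cheese box, the same as cheese1 in all respects; point and axes as there; may be absent
- cheese4_tip (a point): middle of the narrow end face of cheese4, 18 mm above its underside, 47.5 mm from cheese4_grip along x
- cheese4: another cheese box like cheese1; origin at the centre of its underside; may be absent
- cheese5_grip (a point): grip bar of another cheese box, the same as cheese1 in all respects; point and axes as there; may be absent
- cheese5_tip (a point): middle of the narrow end face of cheese5, 18 mm above its underside, 47.5 mm from cheese5_grip along x
- cheese5: another cheese box like cheese1; origin at the centre of its underside; may be absent
- tea_box: bystander: red tea box, 63x131x66 mm, origin at the centre of its underside
Not all that is in view belongs to the job. What is shaped like the part that bears red_pot_mid but white is not meant.

How it is judged:
By the outcome, as a careful person would: the job done as asked, in the order asked, and still so for the second after the job is handed in, with the robot touching nothing.
Of cheese1, cheese2, cheese3, cheese4, cheese5 only 4 to 5 are there at a start; the rules pass over those that are not, and their reading is None.
At some moment in a run one of cheese1, cheese2, cheese3, cheese4, cheese5 may be knocked a few centimetres aside while the robot is not near it.
It also fails if it takes over 208 s, if anything falls off the work surface, if the arm or the gripper's body presses on something with over 40 N, if the wrist force passes 120 N, or if a joint passes its speed limit or range.

## Working session

There is one attempt and no reset: what is moved stays moved. The work goes in short steps, Python scripts to look and compute and a tool call to move; the robot and the scene stay as the last step left them, time stands still between calls to the robot, and variables do not carry over. Pictures are saved under pics/ and viewed, at most 14 in all, crops included, and the job is handed in when it is done.

Besides the shell and the picture viewer there is one more tool, called after "Emit:" as name(argument=value, ...) on one line, values as JSON. send_rows: Moves the arm, as the interface text tells. Its arguments: {"type":"object","properties":{"series":{"type":"array"},"force":{"type":"number"}},"required":["series"]}

```bash
ls; mkdir -p pics
cat > h.py <<'E'
import numpy as np, cv2, json
from station import robot
def cap(n,name=None):
    c=robot.capture(n)
    if name: cv2.imwrite(f'pics/{name}.png',c['frame'][:,:,::-1])
    return c
def ray(c,u,v):
    K=np.array(c['intrinsics']);k=c['k1']
    d=np.array([(u-K[0,2])/K[0,0],(v-K[1,2])/K[1,1]]);s=d.copy()
    for _ in range(20): s=d/(1+k*(s@s))
    return np.array(c['origin']),np.array(c['rotation'])@np.array([s[0],-s[1],-1])
def onz(c,u,v,z):
    o,d=ray(c,u,v);return o+d*(z-o[2])/d[2]
def proj(c,p):
    q=np.array(c['rotation']).T@(np.array(p)-np.array(c['origin']))
    s=np.array([q[0],-q[1]])/-q[2];s=s*(1+c['k1']*(s@s));K=np.array(c['intrinsics'])
    return K[0,0]*s[0]+K[0,2],K[1,1]*s[1]+K[1,2]
E
python3 - <<'E'
from h import *
for n in('scene','top'):
    c=cap(n,n); print(n,c['origin'],c['rotation'],c['intrinsics'],c['k1'])
print(robot.read_state())
E
```

```text
pics
scene [1.70498281e-04 8.21009367e-01 8.42488084e-01] [ 0.80744798 -0.02105305 -2.39592554] [[464.88083795   0.         279.42558147]
 [  0.         464.88083795 206.91572831]
 [  0.           0.           1.        ]] -0.04767576113767207
top [0.28584796 0.21502803 1.21621912] [ 2.05343771e-01  1.28747229e-03 -1.55718876e+00] [[498.30365466   0.         275.85136798]
 [  0.         498.30365466 213.68847867]
 [  0.           0.           1.        ]] -0.040756716306276
{'clock': 0.1, 'q': array([-1.57138805e+00,  3.13407658e-01,  1.49831979e+00, -1.17298083e-05,
        1.33099507e+00, -2.23373793e-01]), 'joint_velocities': array([ 0.00098029, -0.00131892, -0.00262387,  0.00070777, -0.00051347,
        0.0017067 ]), 'joint_efforts': array([ 1.92124571e-03, -4.02817047e+01, -2.52647352e+01,  6.95364294e-02,
        3.42940155e-02, -6.63890796e-05]), 'ee_pos': array([ 0.11599434, -0.51181547,  0.23822689]), 'tool_rot': array([-3.14048833e+00, -2.39181244e-04,  2.22784733e-01]), 'contact_force': array([-0.75557777,  0.14937166, -0.36866499]), 'torque': array([0.00772299, 0.01476342, 0.01021604]), 'grip_force': 0.0, 'opening': 0.08815858247088675}
```

View both.

Add to h.py:
```python
from scipy.spatial.transform import Rotation as R
_cap=cap
def cap(n,name=None):
    c=_cap(n,name); c['rotation']=R.from_euler('xyz',c['rotation']).as_matrix(); return c
```

```text
(no output)
```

View pics/scene.png

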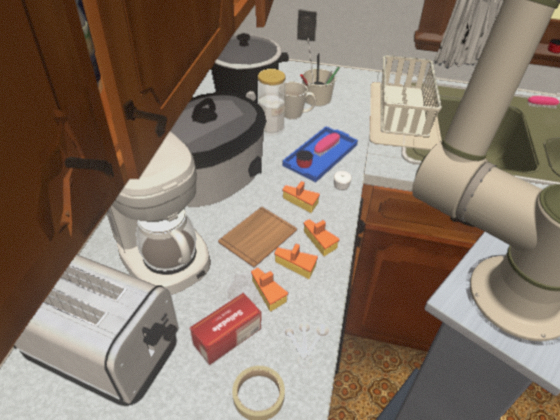

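View pics/top.png

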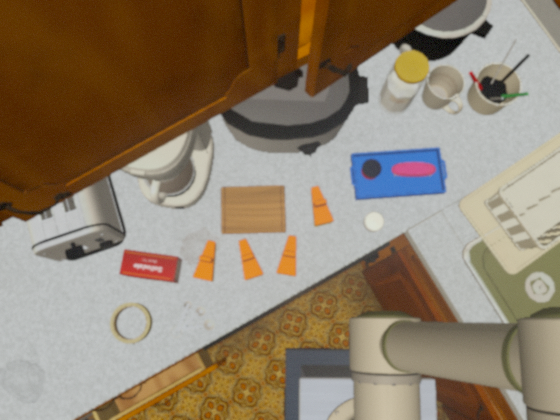

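Top view: four cheese boxes at (320,205), (288,256), (250,259), (205,260); blue tray at (398,174) with red pot (371,170) and pink brush (414,170); board (253,209); a white pot at (374,221) is the decoy; tea box (150,265). The red pot is the only one with a red body (scene view (305,158)), inside the tray.

Run:
```python
from h import *
c=cap('top'); hsv=cv2.cvtColor(c['frame'],cv2.COLOR_RGB2HSV)
def comps(lo,hi,roi,amin):
    m=cv2.inRange(hsv,lo,hi); x0,y0,x1,y1=roi; mm=np.zeros_like(m); mm[y0:y1,x0:x1]=m[y0:y1,x0:x1]
    mm=cv2.morphologyEx(mm,cv2.MORPH_CLOSE,np.ones((3,3)))
    k,_=cv2.findContours(mm,cv2.RETR_EXTERNAL,cv2.CHAIN_APPROX_NONE)
    return [q for q in k if cv2.contourArea(q)>amin]
def w(q,z): return np.array([onz(c,*p[0],z)[:2] for p in q])
def box(n,q,z):
    r=cv2.minAreaRect(w(q,z).astype(np.float32)*1000); print(n,np.round(r[0],1),np.round(r[1],1),round(r[2],1))
for q in comps((5,150,120),(18,255,255),(180,180,345,285),60):
    p=w(q,.036); m=cv2.moments((p*1e4).astype(np.int32)); ce=np.array([m['m10'],m['m01']])/m['m00']/1e4
    e,V=np.linalg.eigh(np.cov((p-ce).T)); a=V[:,1]; 
    t=(p-ce)@a; s=(p-ce)@V[:,0]
    W=lambda lo,hi: np.ptp(s[(t>=lo)&(t<=hi)])
    if W(t.min()+.01,t.min()+.025)<W(t.max()-.025,t.max()-.01): a=-a
    px=q[:,0].mean(0); print('cheese',px,ce.round(4),'L',np.ptp(t).round(4),'yaw',np.degrees(np.arctan2(a[1],a[0])).round(1))
for q in comps((105,130,60),(125,255,255),(330,130,460,215),1000): box('tray',q,.022)
for q in comps((150,120,100),(172,255,255),(380,150,450,190),100): box('brush',q,.03)
for q in comps((0,0,0),(180,255,70),(355,155,385,185),50): box('pot lid',q,.042)
for q in comps((8,70,60),(25,200,220),(210,175,295,240),800): box('board',q,.012)
for q in comps((0,150,80),(8,255,255),(110,235,190,290),300): box('tea',q,.066)
```

```text
cheese [206.30107527 262.09677419] [0.411  0.3839] L 0.0903 yaw -11.8
cheese [248.27777778 260.05555556] [0.4159 0.2825] L 0.0908 yaw 19.0
cheese [288.43010753 257.12903226] [0.4244 0.1891] L 0.0905 yaw -8.9
cheese [319.55681818 207.02272727] [0.5478 0.113 ] L 0.0916 yaw 13.6
tray [642.5 -83.9] [115.  233.6] 5.2
brush [ 650.9 -119.5] [ 31.1 105.3] 0.9
board [547.9 277.6] [116.7 156.5] 2.4
tea [398.9 513.3] [123.3  54.4] 82.9
```

Emit:
send_rows(series=[[0.0265,0.022,-0.001,0,0,0.072,1],[0.0265,0.022,-0.001,0,0,0.072,1],[0.0265,0.022,-0.001,0,0,0.072,1],[0.0265,0.022,-0.001,0,0,0.072,1],[0.0265,0.022,-0.001,0,0,0.072,1]])

```text
clock: 0.57
ee_pos: [0.2494, -0.4007, 0.2336]
tool_rot: [-3.141, -0.0, 0.586]
contact_force: [-0.1, -0.0, 0.4]
opening: 0.0882
grip_force: 0.0
```

Emit:
send_rows(series=[[0.0265,0.022,-0.001,0,0,0.072,1],[0.0265,0.022,-0.001,0,0,0.072,1],[0.0265,0.022,-0.001,0,0,0.072,1],[0.0265,0.022,-0.001,0,0,0.072,1],[0.0265,0.022,-0.001,0,0,0.072,1]])

```text
clock: 0.98
ee_pos: [0.382, -0.2906, 0.2286]
tool_rot: [-3.141, 0.0, 0.946]
contact_force: [-0.2, -0.8, -0.1]
opening: 0.0881
grip_force: 0.0
```

Emit:
send_rows(series=[[0.0265,0.022,-0.001,0,0,0.072,1],[0.0265,0.022,-0.001,0,0,0.072,1],[0.0265,0.022,-0.001,0,0,0.072,1],[0.0265,0.022,-0.001,0,0,0.072,1],[0.0265,0.022,-0.001,0,0,0.072,1]])

```text
clock: 1.4
ee_pos: [0.5146, -0.1806, 0.2235]
tool_rot: [-3.141, -0.0, 1.307]
contact_force: [-0.4, 0.6, -0.6]
opening: 0.0881
grip_force: 0.0
```

Emit:
send_rows(series=[[0.0265,0.022,-0.001,0,0,0.072,0.8],[0.0265,0.022,-0.001,0,0,0.072,0.8],[0.0265,0.022,-0.001,0,0,0.072,0.8],[0.0265,0.022,-0.001,0,0,0.072,0.8],[0.0265,0.022,-0.001,0,0,0.072,0.8]])

```text
clock: 1.82
ee_pos: [0.647, -0.0706, 0.2183]
tool_rot: [-3.141, -0.0, 1.667]
contact_force: [-0.7, 0.1, 0.4]
opening: 0.0706
grip_force: 0.0
```

Run:
```python
from h import *
c=cap('wrist','w1'); s=robot.read_state(); print(s['ee_pos'],s['tool_rot'],s['clock'],c['origin'],c['rotation'].round(3),c['intrinsics'][0,0],c['k1'])
```

```text
[ 0.64977455 -0.06661379  0.21717727] [ 3.14135004e+00 -2.00911493e-03  1.67438746e+00] 1.8667 [0.64114499 0.00332772 0.36430929] [[ 0.995 -0.093 -0.026]
 [ 0.097  0.953  0.287]
 [-0.001 -0.288  0.958]] 329.8790408690576 -0.027815979123908235
```

View pics/w1.png

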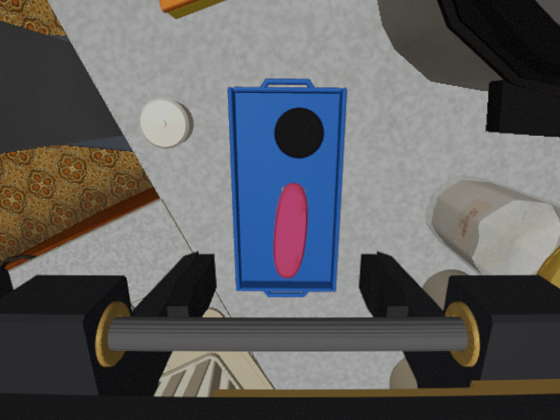

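Wrist view: tray interior from (229,88) to (346,88) down to (239,291)-(334,291); black-lidded pot at (299,133), pink brush at (291,231), white decoy pot outside at (165,123).

```bash
cat >> h.py <<'E'
def cont(c,lo,hi,roi,amin=200):
    hsv=cv2.cvtColor(c['frame'],cv2.COLOR_RGB2HSV);m=cv2.inRange(hsv,lo,hi);x0,y0,x1,y1=roi;mm=np.zeros_like(m);mm[y0:y1,x0:x1]=m[y0:y1,x0:x1]
    mm=cv2.morphologyEx(mm,cv2.MORPH_CLOSE,np.ones((3,3)))
    return [q for q in cv2.findContours(mm,cv2.RETR_EXTERNAL,cv2.CHAIN_APPROX_NONE)[0] if cv2.contourArea(q)>amin]
def rect(c,q,z):
    r=cv2.minAreaRect(np.array([onz(c,*p[0],z)[:2] for p in q]).astype(np.float32)*1000)
    return np.round(r[0],1),np.round(r[1],1),round(r[2],1)
E
python3 - <<'E'
from h import *
c=cap('wrist'); s=robot.read_state(); print(s['ee_pos'],s['tool_rot'])
for q in cont(c,(0,0,0),(180,255,60),(265,100,335,165)): print('lid',rect(c,q,.044),q[:,0].min(0),q[:,0].max(0))
for q in cont(c,(155,110,80),(176,255,255),(255,165,325,290)): print('brush',rect(c,q,.033),cv2.minAreaRect(q))
for q in cont(c,(105,130,50),(125,255,255),(222,84,352,296),2000): print('tray',rect(c,q,.022))
for p in [(229,88),(346,88),(334,291),(236,291)]: print(onz(c,*p,.022)[:2].round(4))
E
```

```text
[ 0.64791116 -0.06868443  0.21706078] [-3.14063975e+00 -1.28145596e-03  1.66902423e+00]
lid (array([653.3, -14.6]), array([44.8, 44.6]), 6.0) [272 113] [319 161]
brush (array([ 655.4, -118.9]), array([ 33.9, 107.7]), 1.3) ((286.5049743652344, 233.95050048828125), (31.841190338134766, 94.52853393554688), 5.710593223571777)
tray (array([647.7, -81.8]), array([116.3, 232.2]), 5.1)
[0.5841 0.0243]
[0.6977 0.0362]
[ 0.7181 -0.1855]
[ 0.6044 -0.1975]
```

Emit:
send_rows(series=[[0.0006,0.0068,-0.012,0,0,-0.0996,0.65],[0.0006,0.0068,-0.012,0,0,-0.0996,0.65],[0.0006,0.0068,-0.012,0,0,-0.0996,0.65],[0.0006,0.0068,-0.012,0,0,-0.0996,0.65]])

```text
clock: 2.25
ee_pos: [0.6479, -0.0451, 0.17]
tool_rot: [-3.141, 0.0, 1.258]
contact_force: [0.4, -0.5, 0.4]
opening: 0.0572
grip_force: 0.0
```

Emit:
send_rows(series=[[0.0006,0.0068,-0.012,0,0,-0.0996,0.65],[0.0006,0.0068,-0.012,0,0,-0.0996,0.65],[0.0006,0.0068,-0.012,0,0,-0.0996,0.65],[0.0006,0.0068,-0.012,0,0,-0.0996,0.65],[0,0,0,0,0,0,0.65]])

```text
clock: 2.67
ee_pos: [0.6493, -0.0169, 0.1202]
tool_rot: [-3.137, 0.002, 0.862]
contact_force: [0.1, 0.4, -0.4]
opening: 0.0572
grip_force: 0.0
```

Run:
```python
from h import *
c=cap('wrist','w2'); s=robot.read_state(); print(s['ee_pos'],s['tool_rot'],s['opening'])
u,v=map(int,proj(c,(.653,-.0145,.044))); print(u,v)
for q in cont(c,(0,0,0),(180,255,60),(max(u-70,0),max(v-70,0),u+70,v+70)): print('lid',rect(c,q,.044),q[:,0].min(0),q[:,0].max(0))
```

```text
[ 0.64994692 -0.0176332   0.12172011] [-3.13932355e+00  1.37406411e-03  8.67682571e-01] 0.05762234797771282
288 216
lid (array([661.8, -77.1]), array([25.9,  8.3]), 52.6) [346 254] [357 285]
lid (array([588.8, -14.9]), array([26. ,  7.6]), 46.4) [218 254] [228 285]
lid (array([656. , -12.8]), array([45.6, 45.7]), 2.1) [257 180] [322 242]
```

View pics/w2.png

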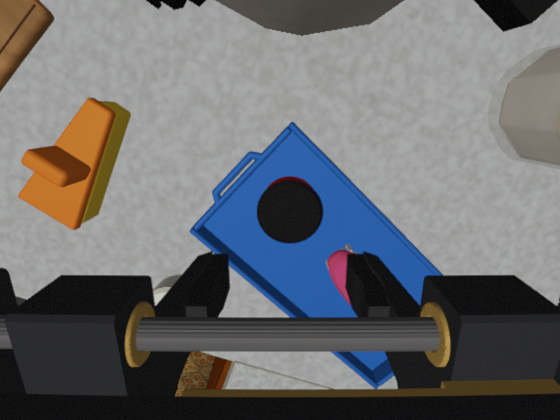

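Wrist view: red-edged black lid at (290,210) is centred between the fingers (205–370), 5 mm ahead; tray walls clear.

Emit:
send_rows(series=[[0.001,0.001,-0.02,0,0,0,0.65],[0.001,0.001,-0.02,0,0,0,0.65],[0.001,0.001,-0.02,0,0,0,0.65],[0.0005,0.001,-0.02,0,0,0,0.65],[0,0,-0.012,0,0,0,0.65]])

```text
clock: 3.13
ee_pos: [0.6538, -0.0143, 0.0296]
tool_rot: [-3.141, 0.001, 0.868]
contact_force: [0.2, 0.5, 0.4]
opening: 0.0573
grip_force: 0.0
```

Emit:
send_rows(series=[[0,0,-0.012,0,0,0,0.65],[0,0,-0.005,0,0,0,0.65],[0,0,0,0,0,0,0.45],[0,0,0,0,0,0,0.45],[0,0,0,0,0,0,0.45]], force=12)

```text
clock: 3.55
ee_pos: [0.6549, -0.0138, 0.0149]
tool_rot: [3.14, -0.001, 0.866]
contact_force: [0.1, -0.2, -0.3]
opening: 0.0468
grip_force: 12.0
```

Emit:
send_rows(series=[[0,0,0,0,0,0,0.4],[0,0,0,0,0,0,0.4]])

```text
clock: 3.72
ee_pos: [0.6546, -0.0137, 0.0144]
tool_rot: [3.141, -0.001, 0.866]
contact_force: [0.2, 0.0, -0.7]
opening: 0.0468
grip_force: 12.0
```

Emit:
send_rows(series=[[0,0,0.02,0,0,0,0.4],[0,0,0.035,0,0,0,0.4],[0,0,0.035,0,0,0,0.4],[-0.008,0.0165,0.015,0,0,0,0.4],[-0.0155,0.03,0,0,0,0,0.4]])

```text
clock: 4.13
ee_pos: [0.6333, 0.0308, 0.1235]
tool_rot: [3.134, -0.005, 0.863]
contact_force: [1.0, 0.3, -0.2]
opening: 0.047
grip_force: 12.0
```

Emit:
send_rows(series=[[-0.0155,0.03,0,0,0,0,0.4],[-0.0155,0.03,0,0,0,0,0.4],[-0.0155,0.03,0,0,0,0,0.4],[-0.0155,0.03,0,0,0,0,0.4],[-0.0155,0.03,0,0,0,0,0.4]])

```text
clock: 4.55
ee_pos: [0.5524, 0.1842, 0.1192]
tool_rot: [3.141, -0.001, 0.866]
contact_force: [-0.7, 0.7, 0.0]
opening: 0.0469
grip_force: 12.0
```

Emit:
send_rows(series=[[-0.0155,0.03,0,0,0,0,0.4],[-0.0095,0.0175,-0.01,0,0,0,0.4],[0,0,-0.02,0,0,0,0.4],[0,0,-0.02,0,0,0,0.4],[0,0,0,0,0,0,0.4]])

```text
clock: 4.97
ee_pos: [0.5264, 0.2304, 0.0658]
tool_rot: [-3.138, 0.004, 0.867]
contact_force: [0.0, -0.4, -0.3]
opening: 0.0469
grip_force: 12.0
```

Run:
```python
from h import *
c=cap('wrist','w3'); s=robot.read_state(); print(s['ee_pos'],s['tool_rot'],s['opening'])
```

```text
[0.52744287 0.23029329 0.06776072] [-3.13980655e+00  2.36013826e-03  8.66345934e-01] 0.04638119266201569
```

View pics/w3.png

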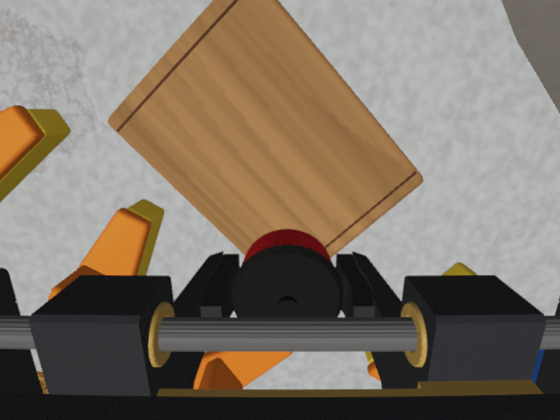

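Held pot upright over the near end of the board; board corners visible at (109,122) and (422,180).

Run:
```python
from h import *
c=cap('wrist'); a,b=onz(c,109,122,.012),onz(c,422,180,.012); print(a,b,(a+b)/2, np.linalg.norm(a-b))
d=b-a; print(np.degrees(np.arctan2(d[1],d[0])-np.arctan2(-160,120)))
```

```text
[0.49202865 0.35162169 0.012     ] [0.61441187 0.20168896 0.012     ] [0.55322026 0.27665533 0.012     ] 0.19353934280708338
2.353288821773359
```

Emit:
send_rows(series=[[0,0,-0.02,0,0,0,0.4],[0,0,-0.015,0,0,0,0.4],[0,0,-0.006,0,0,0,0.4],[0,0,-0.002,0,0,0,0.4],[0,0,0,0,0,0,0.4]])

```text
clock: 5.48
ee_pos: [0.5288, 0.2303, 0.0266]
tool_rot: [3.141, -0.001, 0.866]
contact_force: [-0.1, 0.3, 0.2]
opening: 0.0469
grip_force: 12.0
```

Emit:
send_rows(series=[[0,0,-0.002,0,0,0,0.4],[0,0,-0.001,0,0,0,0.4],[0,0,0,0,0,0,0.4]])

```text
clock: 5.73
ee_pos: [0.5285, 0.2304, 0.0232]
tool_rot: [3.141, -0.001, 0.866]
contact_force: [-0.7, -0.0, -0.1]
opening: 0.0468
grip_force: 12.0
```

Emit:
send_rows(series=[[0,0,0,0,0,0,0.65],[0,0,0,0,0,0,0.65],[0,0,0.03,0,0,0,0.65],[0,0,0.04,0,0,0,0.65],[0,0,0.03,0,0,0,0.65]])

```text
clock: 6.15
ee_pos: [0.5285, 0.2304, 0.1252]
tool_rot: [3.141, -0.001, 0.866]
contact_force: [1.1, -0.2, 1.0]
opening: 0.0573
grip_force: 0.0
```

Emit:
send_rows(series=[[0.01265,-0.0349,0,0,0,0.0728,0.65],[0.01265,-0.0349,0,0,0,0.0728,0.65],[0.01265,-0.0349,0,0,0,0.0728,0.65],[0.01265,-0.0349,0,0,0,0.0728,0.65],[0.01265,-0.0349,0,0,0,0.0728,0.65]])

```text
clock: 6.57
ee_pos: [0.5919, 0.0542, 0.1231]
tool_rot: [3.141, -0.0, 1.234]
contact_force: [0.3, 0.1, 0.3]
opening: 0.0572
grip_force: 0.0
```

Emit:
send_rows(series=[[0.01265,-0.0349,0,0,0,0.0728,0.65],[0.01265,-0.0349,0,0,0,0.0728,0.65],[0.01265,-0.0349,0,0,0,0.0728,0.65],[0.01265,-0.0349,0,0,0,0.0728,0.65],[0.01265,-0.0349,0,0,0,0.0728,0.65]])

```text
clock: 6.98
ee_pos: [0.6551, -0.1205, 0.123]
tool_rot: [3.141, 0.0, 1.597]
contact_force: [0.1, 1.3, 0.0]
opening: 0.0576
grip_force: 0.0
```

Emit:
send_rows(series=[[0,0,-0.03,0,0,0,0.65],[0,0,-0.03,0,0,0,0.65],[0,0,-0.02,0,0,0,0.65],[0,0,-0.015,0,0,0,0.65],[0,0,0,0,0,0,0.65]])

```text
clock: 7.4
ee_pos: [0.6531, -0.1181, 0.0243]
tool_rot: [-3.136, -0.002, 1.594]
contact_force: [-1.4, -0.2, -0.7]
opening: 0.0574
grip_force: 0.0
```

Emit:
send_rows(series=[[0,0,-0.01,0,0,0,0.65],[0,0,-0.006,0,0,0,0.65],[0,0,0,0,0,0,0.3],[0,0,0,0,0,0,0.3],[0,0,0,0,0,0,0.3]], force=12)

```text
clock: 7.82
ee_pos: [0.6552, -0.1187, 0.0125]
tool_rot: [3.14, 0.0, 1.594]
contact_force: [0.2, 0.2, -0.1]
opening: 0.0394
grip_force: 0.0
```

Emit:
send_rows(series=[[0,0,0,0,0,0,0.3],[0,0,0,0,0,0,0.3]])

```text
clock: 7.98
ee_pos: [0.6552, -0.1187, 0.0125]
tool_rot: [3.14, 0.0, 1.594]
contact_force: [-0.3, 0.2, 2.3]
opening: 0.0354
grip_force: 12.0
```

Emit:
send_rows(series=[[0,0,0.02,0,0,0,0.3],[0,0,0.035,0,0,0,0.3],[0,0,0.035,0,0,0,0.3],[-0.0065,0.0345,0.015,0,0,0,0.3],[-0.0065,0.0345,0,0,0,0,0.3]])

```text
clock: 8.4
ee_pos: [0.6434, -0.0505, 0.1214]
tool_rot: [3.134, 0.002, 1.591]
contact_force: [0.6, 0.7, -1.2]
opening: 0.0351
grip_force: 12.0
```

Emit:
send_rows(series=[[-0.0065,0.0345,0,0,0,0,0.3],[-0.0065,0.0345,0,0,0,0,0.3],[-0.0065,0.0345,0,0,0,0,0.3],[-0.0065,0.0345,0,0,0,0,0.3],[-0.0065,0.0345,0,0,0,0,0.3]])

```text
clock: 8.82
ee_pos: [0.6087, 0.1245, 0.117]
tool_rot: [3.141, 0.0, 1.594]
contact_force: [0.6, 0.3, 0.2]
opening: 0.0352
grip_force: 12.0
```

Emit:
send_rows(series=[[-0.0065,0.0345,0,0,0,0,0.3],[-0.0065,0.0345,0,0,0,0,0.3],[-0.0065,0.0345,0,0,0,0,0.3],[-0.0065,0.0345,0,0,0,0,0.3],[-0.0065,0.0345,0,0,0,0,0.3]])

```text
clock: 9.23
ee_pos: [0.5762, 0.2971, 0.117]
tool_rot: [3.141, -0.0, 1.594]
contact_force: [0.8, 0.5, -0.4]
opening: 0.0353
grip_force: 12.0
```

Emit:
send_rows(series=[[0,0,-0.03,0,0,0,0.3],[0,0,-0.03,0,0,0,0.3],[0,0,-0.02,0,0,0,0.3],[0,0,-0.01,0,0,0,0.3],[0,0,0,0,0,0,0.3]])

```text
clock: 9.65
ee_pos: [0.5758, 0.295, 0.0247]
tool_rot: [-3.138, 0.001, 1.594]
contact_force: [-1.3, 0.5, -0.6]
opening: 0.0354
grip_force: 12.0
```

Emit:
send_rows(series=[[0,0,-0.002,0,0,0,0.3],[0,0,0,0,0,0,0.3]])

```text
clock: 9.82
ee_pos: [0.5776, 0.2955, 0.0261]
tool_rot: [3.139, -0.001, 1.594]
contact_force: [-0.6, -0.2, -0.1]
opening: 0.035
grip_force: 12.0
```

Emit:
send_rows(series=[[0,0,-0.0025,0,0,0,0.3],[0,0,-0.0015,0,0,0,0.3],[0,0,0,0,0,0,0.3]])

```text
clock: 10.07
ee_pos: [0.5769, 0.2953, 0.021]
tool_rot: [3.141, -0.0, 1.594]
contact_force: [0.5, -0.6, -0.8]
opening: 0.0352
grip_force: 12.0
```

Emit:
send_rows(series=[[0,0,0,0,0,0,0.6],[0,0,0,0,0,0,0.6],[0,0,0.03,0,0,0,0.6],[0,0,0.04,0,0,0,0.6],[-0.02,-0.01,0.03,0,0,0,0.6]])

```text
clock: 10.48
ee_pos: [0.5588, 0.2859, 0.1232]
tool_rot: [3.138, -0.001, 1.594]
contact_force: [0.4, -0.5, -0.6]
opening: 0.0533
grip_force: 0.0
```

Emit:
send_rows(series=[[-0.026,-0.014,0.027,0,0,0,0.5],[-0.026,-0.014,0.027,0,0,0,0.5],[-0.026,-0.014,0.027,0,0,0,0.5],[-0.026,-0.014,0.027,0,0,0,0.5],[0,0,0,0,0,0,0.5]])

```text
clock: 10.9
ee_pos: [0.4513, 0.2286, 0.2345]
tool_rot: [3.134, -0.002, 1.594]
contact_force: [-0.4, -0.4, 0.6]
opening: 0.0439
grip_force: 0.0
```

Emit:
send_rows(series=[[0,0,0,0,0,0,0.5],[0,0,0,0,0,0,0.5]])

```text
clock: 11.07
ee_pos: [0.453, 0.2294, 0.2284]
tool_rot: [-3.141, -0.0, 1.594]
contact_force: [-0.2, 0.1, 0.1]
opening: 0.0441
grip_force: 0.0
```

Run:
```python
from h import *
c=cap('wrist','w4'); s=robot.read_state(); print(s['ee_pos'],s['tool_rot'],s['opening'])
```

```text
[0.45302968 0.22947575 0.227735  ] [-3.14019104e+00  2.51905143e-04  1.59389965e+00] 0.0440413964789987
```

View pics/w4.png

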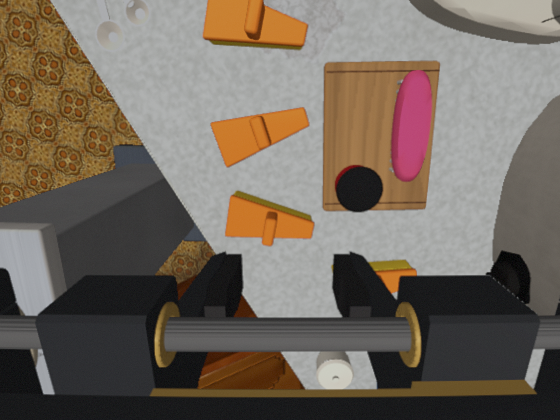

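Pot (358,188) and brush (411,125) stand on the board. Cheese boxes at (257,22), (260,135), (270,220), and a fourth (D) half hidden at (392,275).

```bash
cat >> h.py <<'E'
from itertools import combinations
def cheese(c,roi=(0,0,560,270),z=.036):
    """lid trapezoids -> (centre, yaw deg of x axis (towards narrow end), fit err mm)"""
    out=[]
    for q in cont(c,(4,150,110),(17,255,255),roi,900):
        if q[:,0,0].min()<=1 or q[:,0,1].min()<=1 or q[:,0,1].max()>=roi[3]-2: continue
        px=cv2.approxPolyDP(cv2.convexHull(q),2.0,True)[:,0]
        P=np.array([onz(c,*p,z)[:2] for p in px]); best=None
        for k in combinations(range(len(P)),4):
            for r in range(4):
                A=P[list(np.roll(k,r))]; l=np.linalg.norm(A-np.roll(A,-1,0),axis=1)*1000
                e=np.abs(l-[48,96,20,96]).sum()
                if best is None or e<best[0]: best=(e,A,l)
        if best is None: continue
        e,A,l=best; w=(A[0]+A[1])/2;n=(A[2]+A[3])/2;d=n-w
        out.append(((w+n)/2,np.degrees(np.arctan2(d[1],d[0])),e,q[:,0].mean(0)))
        print('cheese',out[-1][0].round(4),'yaw %.1f'%out[-1][1],l.round(1),out[-1][3].round())
    return out
E
python3 - <<'E'
from h import *
c=cap('wrist'); cheese(c)
E
```

```text
cheese [0.4358 0.1888] yaw -8.2 [44.6 89.4 18.5 92. ] [265. 223.]
cheese [0.427  0.2851] yaw 17.8 [44.4 91.9 16.5 91.3] [257. 131.]
```

Emit:
send_rows(series=[[-0.0052,0.0111,-0.02,0,0,0.0574,0.5],[-0.0052,0.0111,-0.02,0,0,0.0574,0.5],[-0.0052,0.0111,-0.02,0,0,0.0574,0.5],[-0.0052,0.0111,-0.02,0,0,0.0574,0.5],[-0.0052,0.0111,-0.02,0,0,0.0574,0.5]])

```text
clock: 11.58
ee_pos: [0.4265, 0.2855, 0.1264]
tool_rot: [-3.139, 0.0, 1.884]
contact_force: [-0.2, -0.1, -0.2]
opening: 0.044
grip_force: 0.0
```

Emit:
send_rows(series=[[0,0,-0.03,0,0,0,0.5],[0,0,-0.025,0,0,0,0.5],[0,0,-0.018,0,0,0,0.5],[0,0,-0.01,0,0,0,0.5],[0,0,0,0,0,0,0.5]])

```text
clock: 12.0
ee_pos: [0.4258, 0.2845, 0.0431]
tool_rot: [-3.137, 0.0, 1.881]
contact_force: [0.4, 0.7, -1.0]
opening: 0.044
grip_force: 0.0
```

Run:
```python
from h import *
c=cap('wrist','w5'); s=robot.read_state(); print(s['ee_pos'],s['tool_rot'],s['opening'],s['q'])
```

```text
[0.42658165 0.28481169 0.04473199] [-3.13924156e+00  1.15084913e-04  1.88099928e+00] 0.044451527091450074 [3.59960239e-01 5.31460601e-01 1.74347093e+00 2.61044060e-06
 8.69015030e-01 4.97557292e-02]
```

View pics/w5.png

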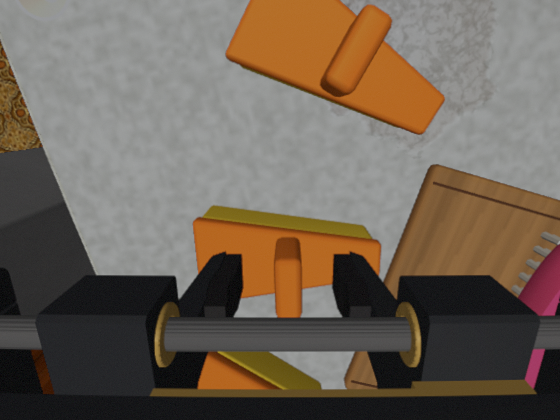

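Wrist view: bar at (288,278) centred between the fingers (225/352).

Emit:
send_rows(series=[[0,0,-0.004,0,0,0,0.5],[0,0,0,0,0,0,0.05],[0,0,0,0,0,0,0.05],[0,0,0,0,0,0,0.05],[0,0,0,0,0,0,0.05]], force=25)

```text
clock: 12.47
ee_pos: [0.427, 0.2849, 0.0422]
tool_rot: [3.141, -0.0, 1.881]
contact_force: [-0.1, 1.1, 0.6]
opening: 0.0194
grip_force: 0.0
```

Emit:
send_rows(series=[[0,0,0,0,0,0,0.05],[0,0,0,0,0,0,0.05],[0,0,0,0,0,0,0.05]])

```text
clock: 12.72
ee_pos: [0.4268, 0.2849, 0.042]
tool_rot: [3.141, 0.0, 1.881]
contact_force: [-1.1, 0.5, 3.9]
opening: 0.0121
grip_force: 25.0
```

Emit:
send_rows(series=[[0,0,0.02,0,0,0,0.05],[0,0,0.03,0,0,0,0.05],[0,0,0.03,0,0,0,0.05],[0,0,0.01,0,0,0,0.05],[0,0,0,0,0,0,0.05]])

```text
clock: 13.13
ee_pos: [0.4277, 0.2853, 0.1335]
tool_rot: [3.137, -0.0, 1.881]
contact_force: [-0.0, -0.7, -1.6]
opening: 0.0119
grip_force: 25.0
```

Emit:
send_rows(series=[[0.00805,-0.0149,0,0,0,-0.1201,0.05],[0.00805,-0.0149,0,0,0,-0.1201,0.05],[0.00805,-0.0149,0,0,0,-0.1201,0.05],[0.00805,-0.0149,0,0,0,-0.1201,0.05],[0.00805,-0.0149,0,0,0,-0.1201,0.05]])

```text
clock: 13.55
ee_pos: [0.4665, 0.2095, 0.1295]
tool_rot: [-3.139, 0.002, 1.275]
contact_force: [0.4, 0.7, -0.9]
opening: 0.0116
grip_force: 25.0
```

Emit:
send_rows(series=[[0.00805,-0.0149,0,0,0,-0.1201,0.05],[0.00805,-0.0149,0,0,0,-0.1201,0.05],[0.00805,-0.0149,0,0,0,-0.1201,0.05],[0.00805,-0.0149,0,0,0,-0.1201,0.05],[0.00805,-0.0149,0,0,0,-0.1201,0.05]])

```text
clock: 13.97
ee_pos: [0.5068, 0.135, 0.1295]
tool_rot: [-3.14, 0.003, 0.674]
contact_force: [0.9, -0.5, -1.8]
opening: 0.0119
grip_force: 25.0
```

Emit:
send_rows(series=[[0.00805,-0.0149,0,0,0,-0.1201,0.05],[0.00805,-0.0149,0,0,0,-0.1201,0.05],[0.00805,-0.0149,0,0,0,-0.1201,0.05],[0.00805,-0.0149,0,0,0,-0.1201,0.05],[0.00805,-0.0149,0,0,0,-0.1201,0.05]])

```text
clock: 14.38
ee_pos: [0.547, 0.0606, 0.1293]
tool_rot: [-3.141, 0.003, 0.073]
contact_force: [-0.2, 0.7, -0.9]
opening: 0.012
grip_force: 25.0
```

Emit:
send_rows(series=[[0.00805,-0.0149,0,0,0,-0.1201,0.05],[0.00805,-0.0149,0,0,0,-0.1201,0.05],[0.00805,-0.0149,0,0,0,-0.1201,0.05],[0.00805,-0.0149,0,0,0,-0.1201,0.05],[0.00805,-0.0149,0,0,0,-0.1201,0.05]])

```text
clock: 14.8
ee_pos: [0.5873, -0.0138, 0.1291]
tool_rot: [3.141, 0.003, -0.527]
contact_force: [-0.0, 1.2, -1.9]
opening: 0.0119
grip_force: 25.0
```

Emit:
send_rows(series=[[0.00805,-0.0149,0,0,0,-0.1201,0.05],[0.00805,-0.0149,0,0,0,-0.1201,0.05],[0.00805,-0.0149,0,0,0,-0.1201,0.05],[0.00805,-0.0149,0,0,0,-0.1201,0.05],[0.00805,-0.0149,0,0,0,-0.1201,0.05]])

```text
clock: 15.22
ee_pos: [0.6276, -0.0882, 0.1289]
tool_rot: [3.139, 0.002, -1.128]
contact_force: [-0.3, 0.5, -1.8]
opening: 0.0118
grip_force: 25.0
```

Emit:
send_rows(series=[[0.00805,-0.0149,0,0,0,-0.1201,0.05],[0.00805,-0.0149,0,0,0,-0.1201,0.05],[0.00805,-0.0149,0,0,0,-0.1201,0.05],[0,0,0,0,0,0,0.05],[0,0,0,0,0,0,0.05]])

```text
clock: 15.63
ee_pos: [0.6515, -0.1325, 0.1291]
tool_rot: [3.139, 0.002, -1.481]
contact_force: [0.6, 0.4, -1.6]
opening: 0.012
grip_force: 25.0
```

Run:
```python
from h import *
c=cap('wrist','w6'); s=robot.read_state(); print(s['ee_pos'],s['tool_rot'],s['opening'],s['q'])
for p in [(-.054,-.108),(.054,-.108),(.054,.108),(-.054,.108)]:
    a=np.radians(5.1); P=[.648+p[0]*np.cos(a)-p[1]*np.sin(a),-.082+p[0]*np.sin(a)+p[1]*np.cos(a),.022]; print(p,np.round(proj(c,P)))
```

```text
[ 0.65146791 -0.13179142  0.12962604] [ 3.13892300e+00  1.59827599e-03 -1.47942975e+00] 0.011866919094614844 [-3.75571476e-01  7.13681476e-01  1.15946050e+00  2.35906031e-04
  1.27155402e+00  2.67458258e+00]
(-0.054, -0.108) [359. 136.]
(0.054, -0.108) [215. 136.]
(0.054, 0.108) [229. 370.]
(-0.054, 0.108) [343. 370.]
```

View pics/w6.png

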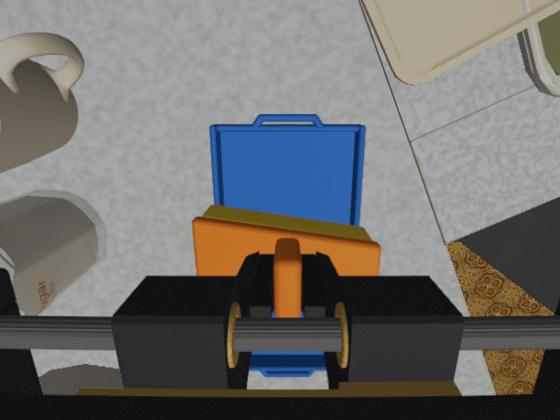

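Wrist view: tray inner corners at about (218,134) and (358,134), as predicted; box held over the tray, wide end left (+x).

Emit:
send_rows(series=[[0.001,-0.001,-0.025,0,0,0,0.05],[0,0,-0.025,0,0,0,0.05],[0,0,-0.015,0,0,0,0.05],[0,0,-0.008,0,0,0,0.05],[0,0,0,0,0,0,0.05]])

```text
clock: 16.1
ee_pos: [0.6521, -0.1321, 0.0565]
tool_rot: [3.138, 0.002, -1.48]
contact_force: [0.4, -0.2, -1.5]
opening: 0.0114
grip_force: 25.0
```

Emit:
send_rows(series=[[0,0,-0.005,0,0,0,0.05],[0,0,-0.003,0,0,0,0.05],[0,0,0,0,0,0,0.05],[0,0,0,0,0,0,0.05]])

```text
clock: 16.43
ee_pos: [0.6534, -0.1333, 0.0513]
tool_rot: [-3.141, -0.0, -1.482]
contact_force: [-0.1, 0.1, -1.2]
opening: 0.012
grip_force: 25.0
```

Emit:
send_rows(series=[[0,0,-0.002,0,0,0,0.05],[0,0,-0.002,0,0,0,0.05],[0,0,-0.001,0,0,0,0.05],[0,0,0,0,0,0,0.05],[0,0,0,0,0,0,0.05]])

```text
clock: 16.85
ee_pos: [0.6532, -0.1334, 0.0461]
tool_rot: [-3.141, -0.0, -1.482]
contact_force: [-2.7, 1.0, 3.0]
opening: 0.012
grip_force: 25.0
```

Emit:
send_rows(series=[[0,0,0,0,0,0,0.35],[0,0,0,0,0,0,0.35],[0,0,0.02,0,0,0,0.35],[0,0,0.03,0,0,0,0.35],[0,0,0.03,0,0,0,0.4]])

```text
clock: 17.27
ee_pos: [0.6528, -0.1332, 0.126]
tool_rot: [3.14, 0.001, -1.482]
contact_force: [-0.4, -0.0, -0.3]
opening: 0.0345
grip_force: 0.0
```

Emit:
send_rows(series=[[-0.0038,0.0086,0.003,0,0,0.122,0.5],[-0.0038,0.0086,0.003,0,0,0.122,0.5],[-0.0038,0.0086,0.003,0,0,0.122,0.5],[-0.0038,0.0086,0.003,0,0,0.122,0.5],[-0.0038,0.0086,0.003,0,0,0.122,0.5]])

```text
clock: 17.68
ee_pos: [0.6341, -0.0899, 0.1408]
tool_rot: [-3.141, -0.0, -0.866]
contact_force: [0.1, 0.0, 0.8]
opening: 0.0441
grip_force: 0.0
```

Emit:
send_rows(series=[[-0.0038,0.0086,0.003,0,0,0.122,0.5],[-0.0038,0.0086,0.003,0,0,0.122,0.5],[-0.0038,0.0086,0.003,0,0,0.122,0.5],[-0.0038,0.0086,0.003,0,0,0.122,0.5],[-0.0038,0.0086,0.003,0,0,0.122,0.5]])

```text
clock: 18.1
ee_pos: [0.6151, -0.0469, 0.1559]
tool_rot: [-3.142, -0.0, -0.256]
contact_force: [0.3, -0.7, -0.2]
opening: 0.0444
grip_force: 0.0
```

Emit:
send_rows(series=[[-0.0038,0.0086,0.003,0,0,0.122,0.5],[-0.0038,0.0086,0.003,0,0,0.122,0.5],[-0.0038,0.0086,0.003,0,0,0.122,0.5],[-0.0038,0.0086,0.003,0,0,0.122,0.5],[-0.0038,0.0086,0.003,0,0,0.122,0.5]])

```text
clock: 18.52
ee_pos: [0.5961, -0.0039, 0.1709]
tool_rot: [3.141, -0.0, 0.354]
contact_force: [0.5, 0.1, 0.1]
opening: 0.0441
grip_force: 0.0
```

Emit:
send_rows(series=[[-0.0038,0.0086,0.003,0,0,0.122,0.5],[-0.0038,0.0086,0.003,0,0,0.122,0.5],[-0.0038,0.0086,0.003,0,0,0.122,0.5],[-0.0038,0.0086,0.003,0,0,0.122,0.5],[-0.0038,0.0086,0.003,0,0,0.122,0.5]])

```text
clock: 18.93
ee_pos: [0.5771, 0.0391, 0.1859]
tool_rot: [3.141, -0.0, 0.964]
contact_force: [-0.6, -0.6, -0.2]
opening: 0.0441
grip_force: 0.0
```

Emit:
send_rows(series=[[-0.0038,0.0086,0.003,0,0,0.122,0.5],[-0.0038,0.0086,0.003,0,0,0.122,0.5],[-0.0038,0.0086,0.003,0,0,0.122,0.5],[-0.0038,0.0086,0.003,0,0,0.122,0.5],[-0.0038,0.0086,0.003,0,0,0.122,0.5]])

```text
clock: 19.35
ee_pos: [0.5581, 0.0821, 0.2009]
tool_rot: [3.141, -0.0, 1.574]
contact_force: [0.6, -0.5, 0.4]
opening: 0.0442
grip_force: 0.0
```

Emit:
send_rows(series=[[-0.0038,0.0086,0.003,0,0,0.122,0.5],[-0.0038,0.0086,0.003,0,0,0.122,0.5],[0,0,0,0,0,0,0.5],[0,0,0,0,0,0,0.5],[0,0,0,0,0,0,0.5]])

```text
clock: 19.77
ee_pos: [0.5507, 0.0985, 0.2065]
tool_rot: [-3.142, 0.0, 1.809]
contact_force: [0.1, 0.6, 0.2]
opening: 0.0441
grip_force: 0.0
```

Run:
```python
from h import *
c=cap('wrist','w7'); s=robot.read_state(); print(s['ee_pos'],s['tool_rot'],s['opening'],s['q'])
cheese(c)
c=cap('top','t2')
for q in cont(c,(5,150,120),(18,255,255),(100,120,460,290),60): print(q[:,0].mean(0))
```

```text
[0.55075861 0.09836053 0.20645484] [-3.14135934e+00  6.67644205e-05  1.80883999e+00] 0.04384850180828511 [-3.26160341e-02  4.14194963e-01  1.44044416e+00 -1.31988295e-04
  1.28716051e+00 -2.70622738e-01]
cheese [0.5595 0.1149] yaw 15.5 [44.4 90.8 17.8 91.9] [294. 177.]
cheese [0.437  0.1868] yaw -8.2 [44.1 93.3 17.1 93.6] [179.  65.]
[146.24742268 275.20618557]
[415.14492754 276.82608696]
[150.   255.07]
[206.22580645 262.08602151]
[400.21621622 242.45945946]
[288.46236559 257.12903226]
[418.65934066 166.62637363]
[142.50574713 142.48850575]
```

Emit:
send_rows(series=[[0.003,0.006,-0.03,0,0,0.01,0.5],[0.003,0.006,-0.035,0,0,0.01,0.5],[0.0025,0.0045,-0.035,0,0,0.005,0.5],[0,0,-0.03,0,0,0,0.5],[0,0,-0.018,0,0,0,0.5]])

```text
clock: 20.28
ee_pos: [0.5578, 0.1152, 0.0552]
tool_rot: [-3.137, -0.001, 1.835]
contact_force: [0.4, -0.4, -0.7]
opening: 0.044
grip_force: 0.0
```

Emit:
send_rows(series=[[0,0,-0.01,0,0,0,0.5],[0,0,-0.005,0,0,0,0.5],[0,0,0,0,0,0,0.5],[0,0,0,0,0,0,0.5]])

```text
clock: 20.62
ee_pos: [0.5598, 0.1152, 0.0448]
tool_rot: [3.14, 0.0, 1.837]
contact_force: [1.3, -0.3, 0.2]
opening: 0.0438
grip_force: 0.0
```

Emit:
send_rows(series=[[0,0,-0.001,0,0,0,0.05],[0,0,0,0,0,0,0.05],[0,0,0,0,0,0,0.05],[0,0,0,0,0,0,0.05],[0,0,0,0,0,0,0.05]])

```text
clock: 21.03
ee_pos: [0.5592, 0.1154, 0.043]
tool_rot: [3.141, 0.0, 1.837]
contact_force: [-1.0, 0.8, 0.2]
opening: 0.0128
grip_force: 1.0
```

Emit:
send_rows(series=[[0,0,0,0,0,0,0.05],[0,0,0,0,0,0,0.05],[0,0,0,0,0,0,0.05]])

```text
clock: 21.28
ee_pos: [0.5591, 0.1154, 0.043]
tool_rot: [3.141, 0.0, 1.837]
contact_force: [-1.3, -0.8, 3.4]
opening: 0.0116
grip_force: 25.0
```

Emit:
send_rows(series=[[0,0,0.02,0,0,0,0.05],[0,0,0.03,0,0,0,0.05],[0,0,0.03,0,0,0,0.05],[0.0065,-0.0149,0.01,0,0,-0.0127,0.05],[0.01293,-0.02986,0,0,0,-0.0253,0.05]])

```text
clock: 21.7
ee_pos: [0.5791, 0.0724, 0.1357]
tool_rot: [3.137, 0.001, 1.802]
contact_force: [1.2, -0.2, -1.9]
opening: 0.0117
grip_force: 25.0
```

Emit:
send_rows(series=[[0.01293,-0.02986,0,0,0,-0.0253,0.05],[0.01293,-0.02986,0,0,0,-0.0253,0.05],[0.01293,-0.02986,0,0,0,-0.0253,0.05],[0.01293,-0.02986,0,0,0,-0.0253,0.05],[0.01293,-0.02986,0,0,0,-0.0253,0.05]])

```text
clock: 22.12
ee_pos: [0.6434, -0.0802, 0.1322]
tool_rot: [-3.141, -0.0, 1.671]
contact_force: [0.6, 0.1, -1.3]
opening: 0.0118
grip_force: 25.0
```

Emit:
send_rows(series=[[0.0065,-0.0149,0,0,0,-0.0127,0.05],[0,0,-0.025,0,0,0,0.05],[0,0,-0.025,0,0,0,0.05],[0,0,-0.01,0,0,0,0.05],[0,0,0,0,0,0,0.05]])

```text
clock: 22.53
ee_pos: [0.6482, -0.0931, 0.0697]
tool_rot: [-3.136, -0.002, 1.66]
contact_force: [-0.1, -0.1, -2.3]
opening: 0.0122
grip_force: 25.0
```

Emit:
send_rows(series=[[0,0,0,0,0,0,0.05],[0,0,0,0,0,0,0.05]])

```text
clock: 22.7
ee_pos: [0.6504, -0.0936, 0.0743]
tool_rot: [3.139, 0.001, 1.66]
contact_force: [0.2, 0.2, -1.4]
opening: 0.0118
grip_force: 25.0
```

Run:
```python
from h import *
c=cap('wrist','w8'); s=robot.read_state(); print(s['ee_pos'],s['tool_rot'],s['q'])
```

```text
[ 0.65043509 -0.09360798  0.07444235] [3.13912154e+00 1.08326907e-03 1.66034244e+00] [-3.20848845e-01  7.52566778e-01  1.24301518e+00 -8.14673899e-06
  1.14331259e+00 -4.10392930e-01]
```

View pics/w8.png

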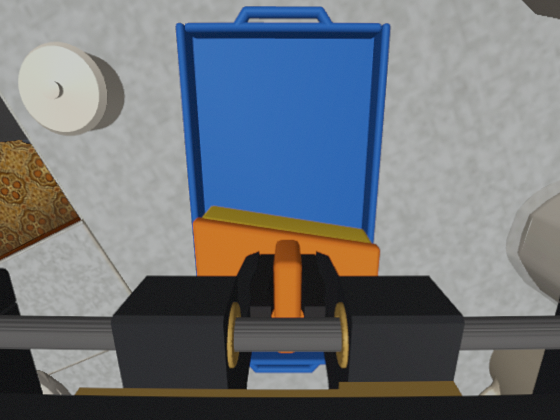

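Box sits within the tray width, wide end left (-x), rim corners at (180,27) and (388,27).

Emit:
send_rows(series=[[0,0,-0.012,0,0,0,0.05],[0,0,-0.009,0,0,0,0.05],[0,0,-0.003,0,0,0,0.05],[0,0,0,0,0,0,0.05],[0,0,0,0,0,0,0.05]])

```text
clock: 23.17
ee_pos: [0.6496, -0.0935, 0.0483]
tool_rot: [-3.141, -0.0, 1.66]
contact_force: [0.3, -0.7, -1.8]
opening: 0.0118
grip_force: 25.0
```

Emit:
send_rows(series=[[0.0002,-0.002,0,0,0,0,0.05],[0.0002,-0.002,0,0,0,0,0.05],[0,0,0,0,0,0,0.05]])

```text
clock: 23.42
ee_pos: [0.6502, -0.0981, 0.0488]
tool_rot: [3.141, 0.0, 1.66]
contact_force: [0.2, 0.7, -1.3]
opening: 0.0116
grip_force: 25.0
```

Emit:
send_rows(series=[[0.0001,-0.001,0,0,0,0,0.05],[0,0,0,0,0,0,0.05]])

```text
clock: 23.58
ee_pos: [0.6502, -0.0987, 0.0488]
tool_rot: [3.141, -0.0, 1.66]
contact_force: [-0.5, -0.3, -1.6]
opening: 0.0114
grip_force: 25.0
```

Emit:
send_rows(series=[[0.0001,-0.001,0,0,0,0,0.05],[0,0,0,0,0,0,0.05]])

```text
clock: 23.75
ee_pos: [0.6503, -0.0996, 0.0488]
tool_rot: [3.142, -0.0, 1.66]
contact_force: [0.4, 0.3, -1.0]
opening: 0.0117
grip_force: 25.0
```

Emit:
send_rows(series=[[0.0001,-0.001,0,0,0,0,0.05],[0,0,0,0,0,0,0.05],[0,0,0,0,0,0,0.05]])

```text
clock: 24.0
ee_pos: [0.6504, -0.1006, 0.0487]
tool_rot: [3.142, 0.0, 1.66]
contact_force: [-0.9, 1.4, -1.4]
opening: 0.0119
grip_force: 25.0
```

Emit:
send_rows(series=[[0.0001,-0.001,0,0,0,0,0.05],[0,0,0,0,0,0,0.05],[0,0,0,0,0,0,0.05]])

```text
clock: 24.25
ee_pos: [0.6505, -0.1017, 0.0487]
tool_rot: [3.142, 0.0, 1.66]
contact_force: [-0.2, 0.4, 0.1]
opening: 0.0118
grip_force: 25.0
```

Emit:
send_rows(series=[[0.0001,-0.001,0,0,0,0,0.05],[0,0,0,0,0,0,0.05],[0,0,0,0,0,0,0.05]])

```text
clock: 24.5
ee_pos: [0.6506, -0.1027, 0.0487]
tool_rot: [-3.142, 0.0, 1.66]
contact_force: [-0.0, 0.6, -2.6]
opening: 0.0116
grip_force: 25.0
```

Emit:
send_rows(series=[[0.0001,-0.001,0,0,0,0,0.05],[0.0001,-0.001,-0.001,0,0,0,0.05],[0,0,-0.001,0,0,0,0.05],[0,0,0,0,0,0,0.05]])

```text
clock: 24.83
ee_pos: [0.6509, -0.1048, 0.047]
tool_rot: [3.141, 0.0, 1.66]
contact_force: [-0.2, 1.5, 1.8]
opening: 0.0118
grip_force: 25.0
```

Emit:
send_rows(series=[[0,0,-0.0005,0,0,0,0.05],[0,0,0,0,0,0,0.35],[0,0,0,0,0,0,0.35],[0,0,0.02,0,0,0,0.35],[0,0,0.03,0,0,0,0.4]])

```text
clock: 25.25
ee_pos: [0.6493, -0.1043, 0.0938]
tool_rot: [-3.136, -0.002, 1.66]
contact_force: [-0.3, 0.4, -0.2]
opening: 0.0345
grip_force: 0.0
```

Emit:
send_rows(series=[[-0.002,-0.03,0.04,0,0,0,0.5],[-0.002,-0.03,0.03,0,0,0,0.5],[-0.002,-0.03,0.025,0,0,0,0.5],[0,0,0,0,0,0,0.5],[0,0,0,0,0,0,0.5]])

```text
clock: 25.67
ee_pos: [0.6452, -0.1905, 0.1847]
tool_rot: [3.14, 0.001, 1.658]
contact_force: [-0.8, -0.2, -1.6]
opening: 0.0443
grip_force: 0.0
```

Run:
```python
from h import *
c=cap('wrist','w9'); s=robot.read_state(); print(s['ee_pos'],s['tool_rot'])
cheese(c,z=.04)
```

```text
[ 0.64486828 -0.18895135  0.18316249] [-3.14089402e+00 -6.29913156e-04  1.65919931e+00]
cheese [ 0.6542 -0.1227] yaw -55.0 [51.3 83.  48.9 86.4] [302. 119.]
```

View pics/w9.png

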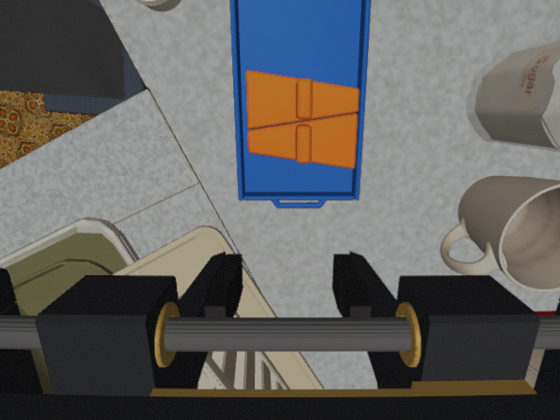

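Two boxes lie flush in the tray at (304,97) and (302,145), head to tail.

Emit:
send_rows(series=[[-0.0174,0.0301,0.002,0,0,-0.0193,0.5],[-0.0174,0.0301,0.002,0,0,-0.0193,0.5],[-0.0174,0.0301,0.002,0,0,-0.0193,0.5],[-0.0174,0.0301,0.002,0,0,-0.0193,0.5],[-0.0174,0.0301,0.002,0,0,-0.0193,0.5]])

```text
clock: 26.13
ee_pos: [0.5563, -0.0358, 0.1923]
tool_rot: [-3.139, -0.001, 1.564]
contact_force: [1.0, -0.1, 0.4]
opening: 0.0439
grip_force: 0.0
```

Emit:
send_rows(series=[[-0.0174,0.0301,0.002,0,0,-0.0193,0.5],[-0.0174,0.0301,0.002,0,0,-0.0193,0.5],[-0.0174,0.0301,0.002,0,0,-0.0193,0.5],[-0.0174,0.0301,0.002,0,0,-0.0193,0.5],[-0.0174,0.0301,0.002,0,0,-0.0193,0.5]])

```text
clock: 26.55
ee_pos: [0.4689, 0.1143, 0.2026]
tool_rot: [-3.139, 0.0, 1.467]
contact_force: [0.2, 0.1, 0.4]
opening: 0.0442
grip_force: 0.0
```

Emit:
send_rows(series=[[-0.0174,0.0301,0,0,0,-0.0193,0.5],[-0.0174,0.0301,0,0,0,-0.0193,0.5],[0,0,0,0,0,0,0.5],[0,0,0,0,0,0,0.5],[0,0,0,0,0,0,0.5]])

```text
clock: 26.97
ee_pos: [0.4359, 0.1724, 0.2031]
tool_rot: [-3.14, 0.001, 1.43]
contact_force: [-0.3, -0.9, -0.1]
opening: 0.0441
grip_force: 0.0
```

Run:
```python
from h import *
c=cap('wrist','w10'); s=robot.read_state(); print(s['ee_pos'],s['tool_rot'],s['q'])
cheese(c)
```

```text
[0.43628234 0.17195819 0.20326388] [-3.14045496e+00  4.88615062e-04  1.42861879e+00] [ 1.24924098e-01  2.23192932e-01  1.71220479e+00 -1.82955656e-04
  1.20742125e+00  2.67167049e-01]
cheese [0.4364 0.1874] yaw -8.7 [43.8 93.3 15.6 92.6] [279. 176.]
```

Emit:
send_rows(series=[[0,0.006,-0.03,0,0,-0.004,0.5],[0,0.006,-0.035,0,0,-0.004,0.5],[0,0.0035,-0.035,0,0,0,0.5],[0,0,-0.03,0,0,0,0.5],[0,0,-0.018,0,0,0,0.5]])

```text
clock: 27.43
ee_pos: [0.4353, 0.1867, 0.0527]
tool_rot: [-3.137, 0.001, 1.419]
contact_force: [0.6, -0.5, -0.6]
opening: 0.0439
grip_force: 0.0
```

Emit:
send_rows(series=[[0,0,-0.009,0,0,0,0.5],[0,0,-0.003,0,0,0,0.5],[0,0,0,0,0,0,0.5],[0,0,0,0,0,0,0.5]])

```text
clock: 27.77
ee_pos: [0.4371, 0.1876, 0.0449]
tool_rot: [3.14, -0.001, 1.42]
contact_force: [0.1, -0.1, 0.2]
opening: 0.044
grip_force: 0.0
```

Emit:
send_rows(series=[[0,0,0,0,0,0,0.05],[0,0,0,0,0,0,0.05],[0,0,0,0,0,0,0.05],[0,0,0,0,0,0,0.05],[0,0,0,0,0,0,0.05]])

```text
clock: 28.18
ee_pos: [0.4364, 0.1878, 0.0442]
tool_rot: [3.141, -0.0, 1.42]
contact_force: [-2.7, 0.3, 1.1]
opening: 0.0128
grip_force: 1.1
```

Emit:
send_rows(series=[[0,0,0,0,0,0,0.05],[0,0,0,0,0,0,0.05],[0,0,0,0,0,0,0.05]])

```text
clock: 28.43
ee_pos: [0.4363, 0.1877, 0.0442]
tool_rot: [-3.142, -0.0, 1.42]
contact_force: [-1.1, -0.2, 4.4]
opening: 0.0124
grip_force: 25.0
```

Emit:
send_rows(series=[[0,0,0.02,0,0,0,0.05],[0,0,0.03,0,0,0,0.05],[0,0,0.03,0,0,0,0.05],[0,0,0.01,0,0,0,0.05]])

```text
clock: 28.77
ee_pos: [0.4377, 0.188, 0.1372]
tool_rot: [3.137, -0.002, 1.42]
contact_force: [0.0, 0.4, -0.9]
opening: 0.0118
grip_force: 25.0
```

Emit:
send_rows(series=[[0.0088,-0.01053,0,0,0,-0.1209,0.05],[0.0088,-0.01053,0,0,0,-0.1209,0.05],[0.0088,-0.01053,0,0,0,-0.1209,0.05],[0.0088,-0.01053,0,0,0,-0.1209,0.05],[0.0088,-0.01053,0,0,0,-0.1209,0.05]])

```text
clock: 29.18
ee_pos: [0.4804, 0.1345, 0.133]
tool_rot: [-3.141, 0.001, 0.81]
contact_force: [-0.4, 0.2, -0.7]
opening: 0.0118
grip_force: 25.0
```

Emit:
send_rows(series=[[0.0088,-0.01053,0,0,0,-0.1209,0.05],[0.0088,-0.01053,0,0,0,-0.1209,0.05],[0.0088,-0.01053,0,0,0,-0.1209,0.05],[0.0088,-0.01053,0,0,0,-0.1209,0.05],[0.0088,-0.01053,0,0,0,-0.1209,0.05]])

```text
clock: 29.6
ee_pos: [0.5244, 0.0818, 0.1328]
tool_rot: [-3.141, 0.001, 0.205]
contact_force: [0.7, -0.2, -1.5]
opening: 0.0119
grip_force: 25.0
```

Emit:
send_rows(series=[[0.0088,-0.01053,0,0,0,-0.1209,0.05],[0.0088,-0.01053,0,0,0,-0.1209,0.05],[0.0088,-0.01053,0,0,0,-0.1209,0.05],[0.0088,-0.01053,0,0,0,-0.1209,0.05],[0.0088,-0.01053,0,0,0,-0.1209,0.05]])

```text
clock: 30.02
ee_pos: [0.5684, 0.0292, 0.1327]
tool_rot: [3.141, 0.001, -0.399]
contact_force: [0.2, -0.7, -1.4]
opening: 0.0119
grip_force: 25.0
```

Emit:
send_rows(series=[[0.0088,-0.01053,0,0,0,-0.1209,0.05],[0.0088,-0.01053,0,0,0,-0.1209,0.05],[0.0088,-0.01053,0,0,0,-0.1209,0.05],[0.0088,-0.01053,0,0,0,-0.1209,0.05],[0.0088,-0.01053,0,0,0,-0.1209,0.05]])

```text
clock: 30.43
ee_pos: [0.6124, -0.0234, 0.1325]
tool_rot: [3.14, 0.001, -1.004]
contact_force: [-0.7, -0.0, -2.0]
opening: 0.0119
grip_force: 25.0
```

Emit:
send_rows(series=[[0.0088,-0.01053,0,0,0,-0.1209,0.05],[0.0088,-0.01053,0,0,0,-0.1209,0.05],[0.0088,-0.01053,0,0,0,-0.1209,0.05],[0.0088,-0.01053,0,0,0,-0.1209,0.05],[0,0,0,0,0,0,0.05]])

```text
clock: 30.85
ee_pos: [0.648, -0.0668, 0.1323]
tool_rot: [3.141, -0.0, -1.487]
contact_force: [-0.2, -0.3, -1.3]
opening: 0.0116
grip_force: 25.0
```

Emit:
send_rows(series=[[0,0,-0.02,0,0,0,0.05],[0,0,-0.02,0,0,0,0.05],[0,0,-0.01,0,0,0,0.05],[0,0,0,0,0,0,0.05],[0,0,0,0,0,0,0.05]])

```text
clock: 31.27
ee_pos: [0.6473, -0.0647, 0.0838]
tool_rot: [3.141, 0.0, -1.479]
contact_force: [0.7, 0.1, -0.7]
opening: 0.0119
grip_force: 25.0
```

Run:
```python
from h import *
c=cap('wrist','w11'); s=robot.read_state(); print(s['ee_pos'],s['tool_rot'],s['q'])
```

```text
[ 0.64781876 -0.06483061  0.08473059] [-3.14063741e+00 -3.50112470e-04 -1.47971642e+00] [-2.79347826e-01  7.28965474e-01  1.25711152e+00  2.12612130e-05
  1.15449847e+00  2.77115617e+00]
```

View pics/w11.png

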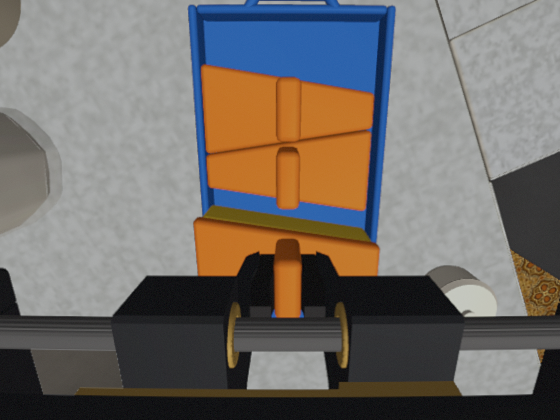

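Two packed boxes at (288,108) and (288,178), aligned; held box at (288,245) has a clear gap to them.

Emit:
send_rows(series=[[0,0,-0.015,0,0,0,0.05],[0,0,-0.012,0,0,0,0.05],[0,0,-0.006,0,0,0,0.05],[0,0,0,0,0,0,0.05],[0,0,0,0,0,0,0.05]])

```text
clock: 31.73
ee_pos: [0.6476, -0.065, 0.0512]
tool_rot: [-3.142, 0.0, -1.481]
contact_force: [-1.0, -0.7, -0.8]
opening: 0.0116
grip_force: 25.0
```

Emit:
send_rows(series=[[0.0002,-0.002,0,0,0,0,0.05],[0.0002,-0.002,0,0,0,0,0.05],[0.0001,-0.001,0,0,0,0,0.05],[0,0,0,0,0,0,0.05]])

```text
clock: 32.07
ee_pos: [0.6482, -0.0704, 0.0513]
tool_rot: [-3.141, -0.0, -1.482]
contact_force: [1.2, 0.3, -1.7]
opening: 0.0118
grip_force: 25.0
```

Emit:
send_rows(series=[[0.0001,-0.001,0,0,0,0,0.05],[0.0001,-0.001,0,0,0,0,0.05],[0,0,0,0,0,0,0.05]])

```text
clock: 32.32
ee_pos: [0.6483, -0.072, 0.051]
tool_rot: [-3.142, 0.0, -1.481]
contact_force: [0.4, 1.0, -1.4]
opening: 0.0116
grip_force: 25.0
```

Run:
```python
from h import *
c=cap('wrist','w12'); s=robot.read_state(); print(s['ee_pos'],s['contact_force'])
cv2.imwrite('pics/w12.png',cv2.resize(c['frame'][150:290,180:400,::-1],None,fx=3,fy=3))
```

```text
[ 0.64824311 -0.07202136  0.05096656] [-0.52836419  1.27198794 -1.59438216]
```

View pics/w12.png

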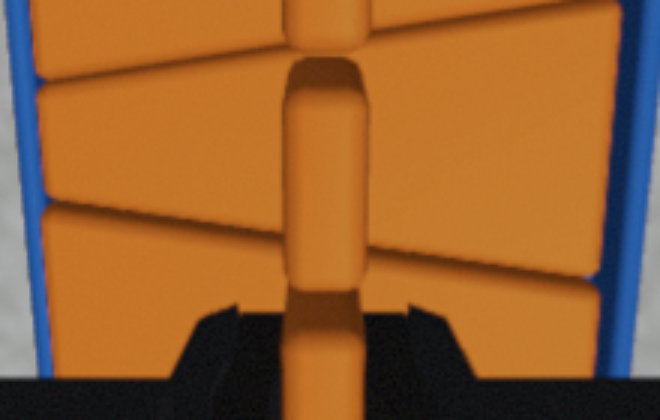

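Third box's edge meets the second along a thin dark seam, no gap visible.

Emit:
send_rows(series=[[0.0001,-0.0015,0,0,0,0,0.05],[0,0,-0.0015,0,0,0,0.05],[0,0,-0.0015,0,0,0,0.05],[0,0,0,0,0,0,0.05],[0,0,0,0,0,0,0.05]])

```text
clock: 32.78
ee_pos: [0.6485, -0.0733, 0.0482]
tool_rot: [-3.141, 0.0, -1.481]
contact_force: [-0.4, 3.8, 2.7]
opening: 0.0119
grip_force: 25.0
```

Emit:
send_rows(series=[[0,0,0,0,0,0,0.35],[0,0,0,0,0,0,0.35],[0,0,0.02,0,0,0,0.35],[0,0,0.035,0,0,0,0.4],[0,0,0.035,0,0,0,0.4]])

```text
clock: 33.2
ee_pos: [0.6477, -0.0738, 0.138]
tool_rot: [3.139, 0.0, -1.481]
contact_force: [0.9, 0.0, 0.5]
opening: 0.0351
grip_force: 0.0
```

Emit:
send_rows(series=[[-0.0095,0.01825,0.0025,0,0,0.1186,0.5],[-0.0095,0.01825,0.0025,0,0,0.1186,0.5],[-0.0095,0.01825,0.0025,0,0,0.1186,0.5],[-0.0095,0.01825,0.0025,0,0,0.1186,0.5],[-0.0095,0.01825,0.0025,0,0,0.1186,0.5]])

```text
clock: 33.62
ee_pos: [0.6003, 0.0181, 0.1505]
tool_rot: [3.141, -0.0, -0.883]
contact_force: [0.9, 0.2, -0.0]
opening: 0.0435
grip_force: 0.0
```

Emit:
send_rows(series=[[-0.0095,0.01825,0.0025,0,0,0.1186,0.5],[-0.0095,0.01825,0.0025,0,0,0.1186,0.5],[-0.0095,0.01825,0.0025,0,0,0.1186,0.5],[-0.0095,0.01825,0.0025,0,0,0.1186,0.5],[-0.0095,0.01825,0.0025,0,0,0.1186,0.5]])

```text
clock: 34.03
ee_pos: [0.5529, 0.1094, 0.163]
tool_rot: [3.141, -0.0, -0.29]
contact_force: [0.6, 0.5, -0.3]
opening: 0.044
grip_force: 0.0
```

Emit:
send_rows(series=[[-0.0095,0.01825,0.0025,0,0,0.1186,0.5],[-0.0095,0.01825,0.0025,0,0,0.1186,0.5],[-0.0095,0.01825,0.0025,0,0,0.1186,0.5],[-0.0095,0.01825,0.0025,0,0,0.1186,0.5],[-0.0095,0.01825,0.0025,0,0,0.1186,0.5]])

```text
clock: 34.45
ee_pos: [0.5054, 0.2007, 0.1755]
tool_rot: [3.141, -0.0, 0.303]
contact_force: [-0.2, -0.4, 0.4]
opening: 0.0437
grip_force: 0.0
```

Emit:
send_rows(series=[[-0.0095,0.01825,0.0025,0,0,0.1186,0.5],[-0.0095,0.01825,0.0025,0,0,0.1186,0.5],[-0.0095,0.01825,0.0025,0,0,0.1186,0.5],[-0.0095,0.01825,0.0025,0,0,0.1186,0.5],[-0.0095,0.01825,0.0025,0,0,0.1186,0.5]])

```text
clock: 34.87
ee_pos: [0.458, 0.292, 0.188]
tool_rot: [3.141, 0.0, 0.896]
contact_force: [-0.1, 0.0, -0.3]
opening: 0.044
grip_force: 0.0
```

Emit:
send_rows(series=[[-0.0095,0.01825,0.0025,0,0,0.1186,0.5],[-0.0095,0.01825,0.0025,0,0,0.1186,0.5],[-0.0095,0.01825,0.0025,0,0,0.1186,0.5],[-0.0095,0.01825,0.0025,0,0,0.1186,0.5],[0,0,0,0,0,0,0.5]])

```text
clock: 35.28
ee_pos: [0.4191, 0.3666, 0.1983]
tool_rot: [3.141, -0.001, 1.373]
contact_force: [0.5, 0.2, 0.5]
opening: 0.0442
grip_force: 0.0
```

Emit:
send_rows(series=[[0,0,0,0,0,0,0.5],[0,0,0,0,0,0,0.5]])

```text
clock: 35.45
ee_pos: [0.4207, 0.3638, 0.1977]
tool_rot: [3.141, 0.001, 1.363]
contact_force: [1.2, 0.2, -0.6]
opening: 0.0439
grip_force: 0.0
```

Run:
```python
from h import *
c=cap('wrist','w13'); s=robot.read_state(); print(s['ee_pos'],s['tool_rot'],s['q'])
cheese(c)
```

```text
[0.42085973 0.36360561 0.19772584] [3.14156222e+00 5.43475464e-04 1.36231460e+00] [ 5.02078175e-01  4.14823116e-01  1.46317724e+00 -4.52963675e-04
  1.26392374e+00  7.10696791e-01]
cheese [0.4222 0.3839] yaw -11.0 [44.7 93.  14.2 93.2] [277. 172.]
```

Emit:
send_rows(series=[[0.0005,0.007,-0.03,0,0,0.005,0.5],[0.0005,0.007,-0.035,0,0,0.005,0.5],[0.0005,0.006,-0.035,0,0,0.005,0.5],[0,0,-0.03,0,0,0,0.5],[0,0,-0.015,0,0,0,0.5]])

```text
clock: 35.92
ee_pos: [0.4209, 0.3828, 0.0491]
tool_rot: [-3.138, 0.004, 1.378]
contact_force: [0.1, -0.2, -1.0]
opening: 0.0441
grip_force: 0.0
```

Emit:
send_rows(series=[[0,0,-0.007,0,0,0,0.5],[0,0,-0.0025,0,0,0,0.5],[0,0,0,0,0,0,0.5],[0,0,0,0,0,0,0.5]])

```text
clock: 36.25
ee_pos: [0.4227, 0.3846, 0.0447]
tool_rot: [3.14, -0.001, 1.379]
contact_force: [-0.6, 0.2, -0.5]
opening: 0.0439
grip_force: 0.0
```

Emit:
send_rows(series=[[0,0,0,0,0,0,0.05],[0,0,0,0,0,0,0.05],[0,0,0,0,0,0,0.05],[0,0,0,0,0,0,0.05],[0,0,0,0,0,0,0.05]])

```text
clock: 36.67
ee_pos: [0.4218, 0.3845, 0.0437]
tool_rot: [3.141, -0.0, 1.38]
contact_force: [-0.8, 0.1, 1.2]
opening: 0.0131
grip_force: 0.1
```

Emit:
send_rows(series=[[0,0,0,0,0,0,0.05],[0,0,0,0,0,0,0.05],[0,0,0,0,0,0,0.05]])

```text
clock: 36.92
ee_pos: [0.4218, 0.3845, 0.0436]
tool_rot: [3.142, -0.0, 1.38]
contact_force: [-1.4, 0.3, 3.6]
opening: 0.0118
grip_force: 25.0
```

Emit:
send_rows(series=[[0,0,0.02,0,0,0,0.05],[0,0,0.03,0,0,0,0.05],[0,0,0.035,0,0,0,0.05],[0.0093,-0.01742,0.01,0,0,0.0116,0.05],[0.0186,-0.03485,0,0,0,0.0233,0.05]])

```text
clock: 37.33
ee_pos: [0.4498, 0.3345, 0.1415]
tool_rot: [3.137, -0.004, 1.42]
contact_force: [1.0, 0.2, -2.2]
opening: 0.0117
grip_force: 25.0
```

Emit:
send_rows(series=[[0.0186,-0.03485,0,0,0,0.0233,0.05],[0.0186,-0.03485,0,0,0,0.0233,0.05],[0.0186,-0.03485,0,0,0,0.0233,0.05],[0.0186,-0.03485,0,0,0,0.0233,0.05],[0.0186,-0.03485,0,0,0,0.0233,0.05]])

```text
clock: 37.75
ee_pos: [0.5432, 0.1561, 0.1382]
tool_rot: [-3.141, 0.0, 1.533]
contact_force: [0.2, 0.5, -1.9]
opening: 0.0118
grip_force: 25.0
```

Emit:
send_rows(series=[[0.0186,-0.03485,0,0,0,0.0233,0.05],[0.0186,-0.03485,0,0,0,0.0233,0.05],[0.0186,-0.03485,0,0,0,0.0233,0.05],[0.0186,-0.03485,0,0,0,0.0233,0.05],[0.0186,-0.03485,0,0,0,0.0233,0.05]])

```text
clock: 38.17
ee_pos: [0.6362, -0.0182, 0.138]
tool_rot: [-3.141, -0.0, 1.649]
contact_force: [0.6, 0.1, -1.4]
opening: 0.0121
grip_force: 25.0
```

Emit:
send_rows(series=[[0.0093,-0.01742,0,0,0,0.0117,0.05],[0,0,-0.02,0,0,0,0.05],[0,0,-0.02,0,0,0,0.05],[0,0,-0.01,0,0,0,0.05],[0,0,0,0,0,0,0.05]])

```text
clock: 38.58
ee_pos: [0.6437, -0.0334, 0.0856]
tool_rot: [-3.137, -0.002, 1.66]
contact_force: [-0.5, -0.1, -2.2]
opening: 0.0116
grip_force: 25.0
```

Emit:
send_rows(series=[[0,0,0,0,0,0,0.05],[0,0,0,0,0,0,0.05]])

```text
clock: 38.75
ee_pos: [0.6456, -0.0335, 0.0897]
tool_rot: [3.14, 0.001, 1.66]
contact_force: [-0.1, 0.6, -1.8]
opening: 0.0118
grip_force: 25.0
```

Emit:
send_rows(series=[[0,0,-0.015,0,0,0,0.05],[0,0,-0.015,0,0,0,0.05],[0,0,-0.009,0,0,0,0.05],[0,0,0,0,0,0,0.05],[0,0,0,0,0,0,0.05]])

```text
clock: 39.17
ee_pos: [0.6453, -0.0337, 0.0502]
tool_rot: [3.141, 0.0, 1.66]
contact_force: [0.5, 0.5, -1.4]
opening: 0.0117
grip_force: 25.0
```

Emit:
send_rows(series=[[0.0002,-0.002,0,0,0,0,0.05],[0.0002,-0.002,0,0,0,0,0.05],[0.0001,-0.001,0,0,0,0,0.05],[0,0,0,0,0,0,0.05]])

```text
clock: 39.5
ee_pos: [0.646, -0.0384, 0.0505]
tool_rot: [3.14, -0.0, 1.66]
contact_force: [-0.2, 4.2, 1.3]
opening: 0.0117
grip_force: 25.0
```

Emit:
send_rows(series=[[0.0001,-0.001,0,0,0,0,0.05],[0.0001,-0.001,0,0,0,0,0.05],[0,0,0,0,0,0,0.05],[0,0,0,0,0,0,0.05]])

```text
clock: 39.83
ee_pos: [0.646, -0.0403, 0.05]
tool_rot: [3.141, -0.0, 1.66]
contact_force: [0.2, 4.7, 1.8]
opening: 0.0118
grip_force: 25.0
```

Emit:
send_rows(series=[[0.0001,-0.001,0,0,0,0,0.05],[0.0001,-0.001,0,0,0,0,0.05],[0,0,0,0,0,0,0.05],[0,0,0,0,0,0,0.05]])

```text
clock: 40.17
ee_pos: [0.6461, -0.0424, 0.0499]
tool_rot: [3.141, -0.0, 1.66]
contact_force: [-1.1, 3.9, 1.8]
opening: 0.0118
grip_force: 25.0
```

Emit:
send_rows(series=[[0,0.0003,-0.001,0,0,0,0.05],[0,0.0003,-0.001,0,0,0,0.05],[0,0,-0.0005,0,0,0,0.05],[0,0,0,0,0,0,0.05]])

```text
clock: 40.5
ee_pos: [0.646, -0.0424, 0.0477]
tool_rot: [3.141, 0.001, 1.66]
contact_force: [-3.9, 2.8, 6.4]
opening: 0.0117
grip_force: 25.0
```

Emit:
send_rows(series=[[0,0,0,0,0,0,0.35],[0,0,0,0,0,0,0.35],[0,0,0.02,0,0,0,0.35],[0,0,0.03,0,0,0,0.35],[0,0,0.03,0,0,0,0.4]])

```text
clock: 40.92
ee_pos: [0.6455, -0.0425, 0.1271]
tool_rot: [-3.14, 0.0, 1.659]
contact_force: [-0.3, -0.1, 0.4]
opening: 0.0342
grip_force: 0.0
```

Emit:
send_rows(series=[[0,-0.035,0.015,0,0,0,0.5],[0,-0.035,0.015,0,0,0,0.5],[0,-0.035,0.015,0,0,0,0.5],[0,-0.025,0.015,0,0,0,0.5],[0,0,0,0,0,0,0.5]])

```text
clock: 41.33
ee_pos: [0.6462, -0.1778, 0.1897]
tool_rot: [3.138, 0.004, 1.655]
contact_force: [0.1, -1.0, 0.5]
opening: 0.0438
grip_force: 0.0
```

Emit:
send_rows(series=[[0,0,0,0,0,0,0.5],[0,0,0,0,0,0,0.5]])

```text
clock: 41.5
ee_pos: [0.6457, -0.1715, 0.186]
tool_rot: [-3.14, -0.001, 1.66]
contact_force: [-0.1, 0.6, -0.4]
opening: 0.0443
grip_force: 0.0
```

Run:
```python
from h import *
c=cap('wrist'); s=robot.read_state(); print(s['ee_pos'],s['tool_rot'])
cv2.imwrite('pics/w14.png',cv2.resize(c['frame'][0:270,180:450,::-1],None,fx=2.2,fy=2.2))
```

```text
[ 0.64571786 -0.17096631  0.18592962] [-3.14006840e+00 -8.61362359e-04  1.66076089e+00]
```

View pics/w14.png

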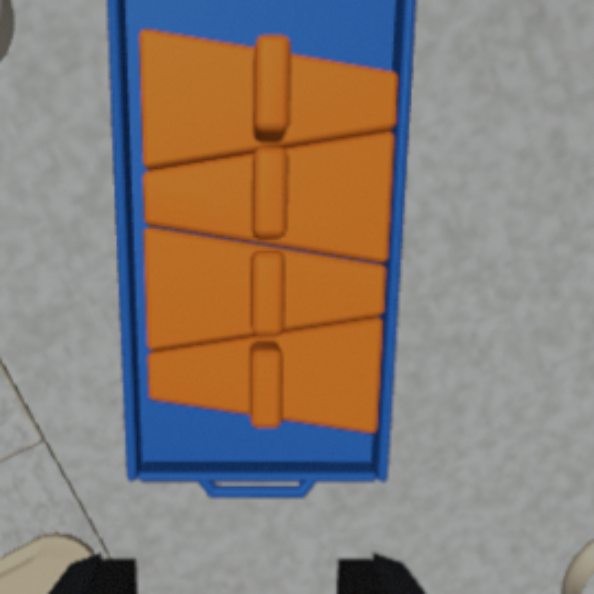

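Four boxes form a tight row, alternately head to tail, ends in line; seams closed. Final check of the whole scene.

Run:
```python
from h import *
cap('scene','s2')
```

```text
(no output)
```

View pics/s2.png

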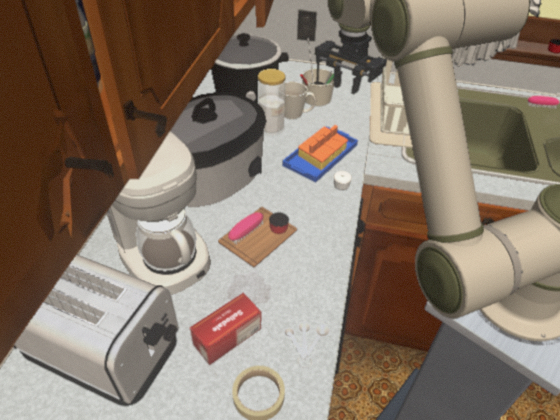

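The final scene shows the pot (279,223) upright and the brush (246,226) bristles down on the board. The boxes are in the tray at (322,147), and everything else is where it was.

```bash
python3 -c "
from station import robot
print(robot.finish_job())"
```

```text
the job is handed in; nothing more can be done
None
```

The job is handed in: the red pot (upright) and pink brush (bristles down) are on the board, and all four cheese boxes present lie in the tray in one close head-to-tail row, with nothing else moved.

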